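Run-down check of a golf-trolley wheel

TASK

Check the bearing of the golf-trolley wheel on the blue service stand: gently set it spinning by pushing it with the closed fingers, either way round, to a good quarter turn a second (about 1.8 rad/s, never as fast as half a turn a second), then let go of it. While it coasts freely and is still clearly turning, follow its orange reflector with the fingertips a few centimetres above it, staying within 3 cm of its centre sideways and not touching the wheel, for at least five seconds without a break. Finish with the hand clear of the wheel and the wheel standing still - it may run down by itself - and leave everything else on the bench alone.

Things in the scene. Friction and masses are not known exactly. Their poses are not given: they have to be found in the camera images.
- wheel (a joint): Turn of the wheel about its upright axle, rad, anticlockwise from above positive; no stops, not wrapped, starts in -3 to 3. Nominal mass 0.9 kg, inertia about the axle 0.0112 kg m2 (true: 0.75 to 1.35 times). Bearing friction 0.0015 N m plus 0.0002 N m per rad/s: left alone from 1.8 rad/s it loses some 0.1 to 0.25 rad/s each second and stops by itself.
- axle (a point): The wheel's fixed centre: on the axle at the wheel's mid-plane, 120 mm above the bench. The wheel lies flat: black tyre, outer radius 145 mm, from 18 mm below to 18 above this point; grey rim inside it from radius 104 mm; hub of radius 26 mm up to 23 mm above; the steel axle end, radius 8 mm, up to 34 mm above.
- spoke (a point): Point on the middle line of one bare spoke, mid-thickness, 64 mm from the axle. x axis outwards along the spoke, z up. Three spokes 120 degrees apart, 22 mm wide, 16 mm thick, from hub to rim. The windows between them are open right through, free for 90 mm below; closed fingers (about 30 x 20 mm) fit in at radius 64 mm and can push a spoke's side.
- reflector (a point): Centre of the top face of the round orange reflector, 36 mm across, clipped on top of one spoke, 92 mm from the axle and 22 mm above the mid-plane. x axis outwards along that spoke, z up; the bare spokes lie 120 degrees to either side. When following, keep the tool point (TCP, between the finger pads) 25 to 100 mm above this point.
- stand: Blue service stand, fixed to the bench: base plate 200 x 200 x 12 mm, steel column 40 mm thick. Origin: centre of its underside, below the axle. It turns from start to start.
- spare_wheel: Bystander: a second such wheel, without reflector, lying on the bench on the right side. Origin: centre of its underside; 46 mm high at the hub.
- wrench: Bystander: steel wrench lying on the bench on the left.
- screwdriver: Bystander: screwdriver lying on the bench to the right, beyond the stand.
- grease_jar: Bystander: jar with yellow cap, 72 mm across, 75 mm high, on the left. Origin: centre of its underside.

How it is judged (in metres and radians):
On the way, in this order (a step that is already met when the one before it is completed fails the run):
1. the wheel has been set turning at 1.4 rad/s or more by the robot ((velocity of joint wheel above 1.4 rad/s or velocity of joint wheel below -1.4 rad/s)), for 0.1 s.
2. the tool follows the reflector for 5 s: within 30 mm sideways, tool point 25 to 100 mm above it, not touching the wheel, while the wheel coasts at 0.2 rad/s or more (horizontal distance between the grasp point and reflector below 0.03 m and z of the grasp point in the frame of reflector between 0.025 and 0.1 m and (velocity of joint wheel above 0.2 rad/s or velocity of joint wheel below -0.2 rad/s) and contact force between each of the fingers, the arm and wheel below 0.3 N), for 5 s.
At the end, for the whole second after the job is handed in: the wheel stands still (under 0.04 rad/s), nothing touches it, the hand's tool point is at least 40 mm above the wheel's mid-plane, and the bystanders are within 30 mm of where they stood (velocity of joint wheel between -0.04 and 0.04 rad/s and z of the grasp point in the frame of axle above 0.04 m and contact force between each of the fingers, the arm and wheel below 0.3 N and distance of each of spare_wheel, wrench, screwdriver, grease_jar from where it was at the start of the episode below 0.03 m).
It fails at once if the wheel turns faster than half a turn a second (3.1 rad/s) (velocity of joint wheel above 3.1 rad/s or velocity of joint wheel below -3.1 rad/s).
It fails at once if the wheel is struck or pressed with more than 20 N (contact force between any of the fingers, the arm and wheel above 20 N).
It fails at once if a bystander is pushed more than 30 mm (distance of any of spare_wheel, wrench, screwdriver, grease_jar from where it was at the start of the episode above 0.03 m).
It also fails if it takes over 72 s, if anything falls off the work surface, if the arm or the gripper's body presses on something with over 40 N, if the wrist force passes 120 N, or if a joint passes its speed limit or range.

ROBOT

A 7-joint arm with a two-finger parallel gripper is mounted at the origin on the work surface. World frame = base frame: x ahead of the robot, y to its left, z up, the work surface at z = 0. Lengths are in mm, angles in rad, forces in N, time in s.
With the tool pointing down it reaches from about 400 to 900 mm from the base axis. Payload 5.6 kg.
Tool frame: the origin (TCP) lies between the finger pads, 19 mm behind the fingertips; this is the grasp point; z points along the fingers, y is the line along which they close (so a half turn about z gives the same grasp; the last joint's range is limited). The gripper opens to 92 mm and grips with 3 to 60 N. Pads are 20 mm wide; open, the fingers measure 128 mm over their backs; the gripper's body (75 mm by 189 mm) begins 69 mm behind the grasp point.
Start: joints at [-1.334, 0.468, -0.012, 1.603, 0.006, 1.071, -0.056], TCP at [179.547, 624.717, 233.292] pointing down, gripper open.
Joint ranges: [-2.53, 2.53], [-0.31, 2.02], [-1.57, 1.55], [0.28, 2.44], [-1.29, 4.43], [0.15, 1.84], [-2.92, 2.92]. Speed limits (rad/s): [2.57, 2.57, 3.14, 3.14, 3.14, 3.14, 3.14].

INTERFACE

Orientations are given as a rotation vector (axis times angle).
In Python, from station import r gives the robot as it stands. The module is installed in compiled form; this text tells all that it offers.
- The arm moves only by the tool arm_command, never from a script. Its argument "moves" is a list of rows, each an object with "linear": the shift along the tool's x, y, z scaled (see below), a list of three; "twist": the turn about the tool's z scaled (see below); "grip": the opening, from 0 (shut) to 1 (fully open). In form: [{"linear": [dx, dy, dz], "twist": twist, "grip": grip}, ...]. A call has 1 to 10 rows; each row is the pose to reach, as a shift and turn from the pose commanded when the call began, along the tool's axes at that moment; what a row does not reach only later rows make up. The controller multiplies each number of a shift by 0.25 m and each number of a turn by 0.5 rad. A row lasts 1/8 s, in which the tool goes at most 62.5 mm and 10.7 degrees, less where a joint would pass 70% of its speed; a pose out of reach is approached as far as the arm can. A call with a number of a shift or a turn outside -1 to 1 is refused whole. A call with a gripper value outside its range is refused whole. The fingers move at their own pace and stop on an object; the grip force is fixed at half the most. Time passes only in rows, so rows that repeat a pose let the fingers close. It gives the time, the measured TCP pose, the force, the opening and the grip force at its end, in the units of the state.
- r.read_state(): the state, without advancing time (a new reading comes with each control period).
- r.capture(name): name is "scene" or "top" or "wrist"; returns the picture (420x560x3 uint8, red, green, blue); there is no depth.
- r.camera_info(name): a dict with "K" (3x3 intrinsics, pixels), "cam_to_world" (4x4, takes a point from camera to world coordinates); the wrist camera has in their place "mount" (4x4, takes a point from camera to tool coordinates, whose origin is the TCP and whose axes are the flange's). Camera axes: x right, y down, z forward; pixel columns grow to the right and rows downward; lengths in mm; the calibration is good to about 2 mm. A picture is of the moment at which its call begins: read the wrist's pose just before it. camera_info takes no time and is no camera call.
- r.job_done(): hands the job in; it is judged then, once.
The state is a dict: "time_s": time; "qpos": joint angles; "qd": joint speeds; "effort": joint torques, N m; "eef_pos": TCP position; "eef_rot": TCP orientation; "wrist_force": force on the tool from outside, world axes, zero at the start; "wrist_torque": the same for the moment, N m; "gripper_width": finger opening in mm; "gripper_force": force on a finger pad.
Only numpy, scipy, OpenCV 4.12 (cv2) and the standard library are available. Lean on these libraries where they do the work, as an engineer would, in place of code of your own. Each camera call takes 0.05 s, during which the arm holds its last target. There are 200 camera calls.

## Working session

There is one attempt and no reset: what is moved stays moved. The work goes in short steps, Python scripts to look and compute and a tool call to move; the robot and the scene stay as the last step left them, time stands still between calls to the robot, and variables do not carry over. Pictures are saved under pics/ and viewed, at most 10 in all, crops included, and the job is handed in when it is done.

Besides the shell and the picture viewer there is one more tool, called after "Call:" as a command line: name --argument value ..., lists and objects as JSON in quotes. arm_command: Moves the arm, as the interface text tells. Shifts and turns lie within -1 to 1; 1 stands for 0.25 m of shift or 0.5 rad of turn. Its arguments: {"type":"object","properties":{"moves":{"type":"array"}},"required":["moves"]}

```bash
mkdir -p pics; python3 - <<'E'
from station import r
import cv2,numpy as np
for n in ("top","scene"):
    cv2.imwrite(f"pics/{n}0.png",r.capture(n)[:,:,::-1])
for n in ("top","scene","wrist"): 
    i=r.camera_info(n); print(n,{k:np.round(v,3).tolist() for k,v in i.items() if k!='name'})
print(r.read_state())
E
```

```text
top {'K': [[445.307, 0.0, 282.429], [0.0, 445.307, 213.66], [0.0, 0.0, 1.0]], 'cam_to_world': [[-0.017, -0.997, 0.081, 424.377], [-1.0, 0.018, 0.013, -40.433], [-0.014, -0.081, -0.997, 1559.403], [0.0, 0.0, 0.0, 1.0]]}
scene {'K': [[391.79, 0.0, 271.687], [0.0, 391.79, 215.2], [0.0, 0.0, 1.0]], 'cam_to_world': [[0.823, 0.4, -0.403, 1067.233], [0.568, -0.586, 0.578, -775.472], [-0.005, -0.705, -0.709, 1028.615], [0.0, 0.0, 0.0, 1.0]]}
wrist {'K': [[289.988, 0.0, 278.105], [0.0, 289.988, 207.379], [0.0, 0.0, 1.0]], 'mount': [[-0.001, -0.971, -0.241, 66.529], [1.0, -0.001, 0.0, -0.279], [-0.0, -0.241, 0.971, -150.127], [0.0, 0.0, 0.0, 1.0]]}
{'time_s': 0.1, 'qpos': array([-1.33398873,  0.46829498, -0.01159993,  1.60348631,  0.0059651 ,
        1.07138252, -0.05627087]), 'qd': array([-0.00060003, -0.0022554 ,  0.00060661, -0.00054428, -0.00011706,
        0.00108632,  0.00071315]), 'effort': array([ 3.43885722e-04, -5.21649384e+01, -1.28772156e-02, -2.44366425e+01,
       -5.68924507e-02,  1.41899631e-02,  4.20792105e-05]), 'eef_pos': array([179.43559103, 624.25410877, 232.45046922]), 'eef_rot': array([-4.38155188e-01, -3.11075385e+00,  2.40458893e-03]), 'wrist_force': array([ 0.03429458,  0.36260057, -0.55973247]), 'wrist_torque': array([-0.0436521 , -0.04952419, -0.01168523]), 'gripper_force': 0.0, 'gripper_width': 92.05973255823005}
```

View pics/top0.png

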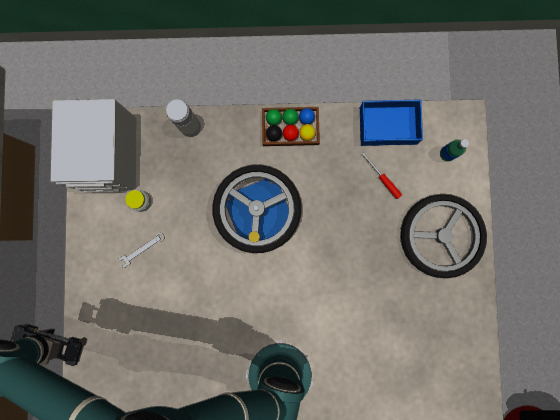

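View pics/scene0.png

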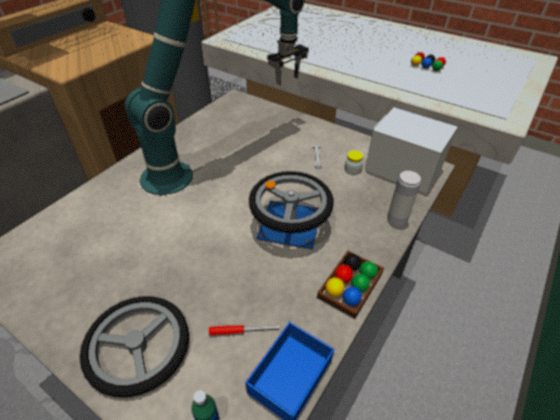

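The top view shows the wheel at about (257,208), with its reflector at about (254,237) on the robot side. The jar is at (136,200), the wrench at (142,250) and the spare wheel at (444,235).

```bash
cat > h.py <<'E'
from station import r
import cv2,numpy as np
from scipy.spatial.transform import Rotation as R
def pose():
    s=r.read_state(); return s,R.from_rotvec(s['eef_rot']).as_matrix(),s['eef_pos']
def cam(n):
    i=r.camera_info(n); K=i['K']
    if n=='wrist':
        s,Rt,p=pose(); T=np.eye(4); T[:3,:3]=Rt; T[:3,3]=p; M=T@i['mount']
    else: M=i['cam_to_world']
    return K,np.array(M)
def unproj(K,M,uv,z):
    d=M[:3,:3]@np.linalg.solve(K,[uv[0],uv[1],1.]); return M[:3,3]+d*(z-M[2,3])/d[2]
def proj(K,M,P):
    q=K@(M[:3,:3].T@(np.array(P)-M[:3,3])); return q[:2]/q[2]
def orange(im,lo=(8,150,100),hi=(24,255,255)):
    return cv2.inRange(cv2.cvtColor(im,cv2.COLOR_RGB2HSV),lo,hi)
E
python3 - <<'E'
from h import *
im=cv2.imread('pics/top0.png')[:,:,::-1]; K,M=cam('top')
m=orange(im); m[:225]=0;m[250:]=0;m[:,:240]=0;m[:,270:]=0
ys,xs=np.nonzero(m); print(len(xs),xs.mean(),ys.mean())
uv=(xs.mean(),ys.mean()); ref=unproj(K,M,uv,142)
# tyre outer outline: dark pixels, top edge z=138
g=(im.max(2)<55).astype(np.uint8); g[:155]=0;g[262:]=0;g[:,:205]=0;g[:,310:]=0
c=max(cv2.findContours(g,cv2.RETR_EXTERNAL,cv2.CHAIN_APPROX_NONE)[0],key=cv2.contourArea)
e=cv2.fitEllipse(cv2.convexHull(c)); print(e)
print('tyre c at 130',unproj(K,M,e[0],130),'axle tip(257,208)',unproj(K,M,(257,208),154),'ref',ref)
s,Rt,p=pose(); print(Rt.round(3).tolist())
o=cv2.resize(im[155:262,205:310],None,fx=5,fy=5,interpolation=cv2.INTER_CUBIC); cv2.imwrite('pics/c1.png',o[:,:,::-1])
E
```

```text
57 253.21052631578948 235.50877192982455
((256.4940490722656, 208.5734100341797), (87.94448852539062, 88.5870132446289), 74.34247589111328)
tyre c at 130 [558.51850188  60.97491613 130.        ] axle tip(257,208) [558.06426628  57.64427527 154.        ] ref [471.46068778  71.60611519 142.        ]
[[-0.961, 0.276, -0.0], [0.276, 0.961, -0.001], [-0.0, -0.002, -1.0]]
```

View pics/c1.png

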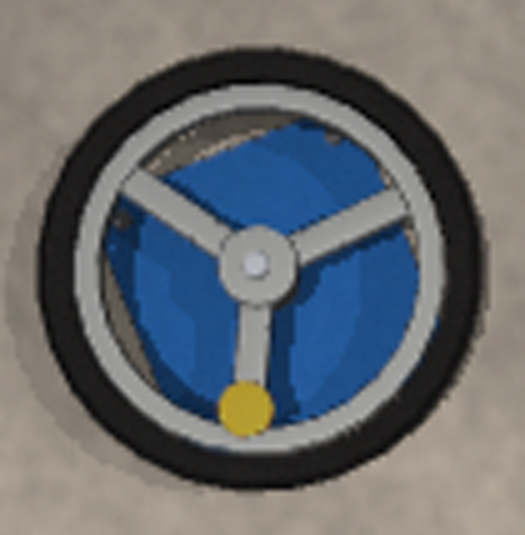

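The crop puts the axle tip at (257,264), which is about world (559,60). The reflector is at (245,408), so its angle is about 173°. The bare spokes are then at about 53° and -67°. I'll push the 53° spoke clockwise, entering the window at about 113°.

Call:
arm_command --moves '[{"linear": [-0.2, -0.16, 0], "twist": 0, "grip": 0}, {"linear": [-0.4, -0.32, 0], "twist": 0, "grip": 0}, {"linear": [-0.6, -0.48, 0], "twist": 0, "grip": 0}, {"linear": [-0.8, -0.64, 0], "twist": 0, "grip": 0}, {"linear": [-0.96, -0.776, 0], "twist": 0, "grip": 0}, {"linear": [-0.96, -0.776, 0], "twist": 0, "grip": 0}]'

```text
time_s: 0.85
eef_pos: [359.6, 367.6, 233.3]
eef_rot: [0.451, 3.108, -0.002]
wrist_force: [-0.3, -0.3, -0.4]
gripper_width: 34.1
gripper_force: 0.0
```

Call:
arm_command --moves '[{"linear": [-0.2, -0.16, 0], "twist": 0, "grip": 0}, {"linear": [-0.4, -0.32, 0], "twist": 0, "grip": 0}, {"linear": [-0.6, -0.48, 0], "twist": 0, "grip": 0}, {"linear": [-0.8, -0.64, 0], "twist": 0, "grip": 0}, {"linear": [-0.92, -0.74, 0.0], "twist": 0, "grip": 0}, {"linear": [-0.96, -0.776, 0.0], "twist": 0, "grip": 0}, {"linear": [-0.96, -0.776, 0.0], "twist": 0, "grip": 0}]'

```text
time_s: 1.72
eef_pos: [533.4, 120.0, 232.9]
eef_rot: [-0.438, -3.11, -0.0]
wrist_force: [-0.8, 1.0, -0.0]
gripper_width: 0.5
gripper_force: 0.0
```

```bash
python3 - <<'E'
from h import *
s,Rt,p=pose(); print(p,Rt.round(4).tolist(),s['time_s'],s['gripper_width'],s['qpos'].round(2),s['wrist_force'])
K,M=cam('wrist'); im=r.capture('wrist'); cv2.imwrite('pics/w1.png',im[:,:,::-1])
m=orange(im); n,_,st,c=cv2.connectedComponentsWithStats(m)
for i in range(1,n):
    if st[i,4]>60: print(st[i],c[i],unproj(K,M,c[i],142))
print('axle pred px',proj(K,M,[559,60.5,154]))
E
```

```text
[533.41860704 120.04342342 232.90406909] [[-0.9611, 0.2761, -0.0008], [0.2761, 0.9611, 0.0003], [0.0009, 0.0, -1.0]] 1.725 0.4786436699202609 [-0.5   0.29  0.27  1.87 -0.09  0.99  1.09] [-0.81438904  0.9593885  -0.00480336]
[ 180  138   43   43 1468] [201.15258856 158.94959128] [469.87290321  72.21276899 142.        ]
[261 284   5  57 211] [262.81990521 314.4549763 ] [622.71068684  79.09219322 142.        ]
[291 284   5  57 213] [293.34741784 314.29577465] [630.50848105 106.78288298 142.        ]
[288 355 116   3 119] [344.05882353 355.03361345] [687.88917941 142.56578074 142.        ]
[152 362 139   2 255] [222.05882353 362.47058824] [663.00499848  24.93474709 142.        ]
axle pred px [219.8093967  265.03818947]
```

View pics/w1.png

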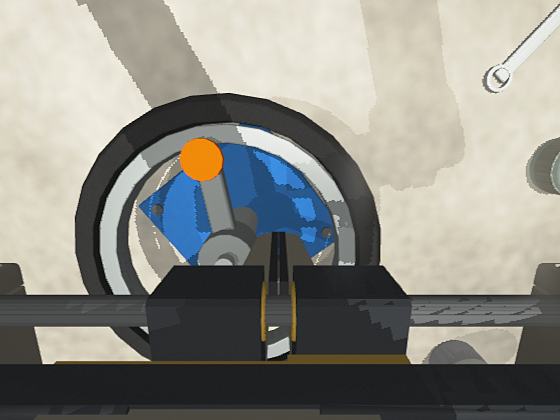

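The wrist view shows the reflector at (201,159), which agrees with the top view. The hub is at about (221,263), and the closed fingers are above the left window. Next I'll compute the push path.

```bash
cat >> h.py <<'E'
C=np.array([560.3,60.5]); TX=np.array([-.9611,.2761]); TY=np.array([.2761,.9611])
def rows(p0,pts):
    for q in pts:
        d=np.array(q)-p0; print('[%.3f, %.3f]'%(d@TX/250,d@TY/250),end=' ')
    print()
def at(deg,rad=64): a=np.radians(deg); return C+rad*np.array([np.cos(a),np.sin(a)])
E
python3 - <<'E'
from h import *
p0=np.array([533.8,119.3])
rows(p0,[at(a) for a in (113,105,95,84)])
a=84-np.cumsum([2,3,4.5,6,8,10,11.5,12.5,5,2]); print(a)
rows(at(84),[at(x) for x in a])
E
```

```text
[-0.006, 0.002] [-0.035, 0.023] [-0.075, 0.042] [-0.122, 0.055] 
[82.  79.  74.5 68.5 60.5 50.5 39.  26.5 21.5 19.5]
[-0.009, 0.001] [-0.022, 0.003] [-0.042, 0.004] [-0.069, 0.003] [-0.104, -0.003] [-0.147, -0.017] [-0.191, -0.042] [-0.233, -0.079] [-0.248, -0.096] [-0.253, -0.103]
```

Call:
arm_command --moves '[{"linear": [-0.006, 0.002, 0.15], "twist": 0, "grip": 0}, {"linear": [-0.006, 0.002, 0.3], "twist": 0, "grip": 0}, {"linear": [-0.006, 0.002, 0.41], "twist": 0, "grip": 0}, {"linear": [-0.035, 0.023, 0.41], "twist": 0, "grip": 0}, {"linear": [-0.075, 0.042, 0.41], "twist": 0, "grip": 0}, {"linear": [-0.1, 0.05, 0.41], "twist": 0, "grip": 0}, {"linear": [-0.122, 0.055, 0.41], "twist": 0, "grip": 0}, {"linear": [-0.122, 0.055, 0.41], "twist": 0, "grip": 0}]'

```text
time_s: 2.78
eef_pos: [567.4, 123.8, 131.2]
eef_rot: [0.439, 3.11, 0.0]
wrist_force: [-0.1, -0.4, 1.1]
gripper_width: 0.8
gripper_force: 0.0
```

Call:
arm_command --moves '[{"linear": [-0.009, 0.001, 0], "twist": 0, "grip": 0}, {"linear": [-0.022, 0.003, 0], "twist": 0, "grip": 0}, {"linear": [-0.042, 0.004, 0], "twist": 0, "grip": 0}, {"linear": [-0.069, 0.003, 0], "twist": 0, "grip": 0}, {"linear": [-0.104, -0.003, 0], "twist": 0, "grip": 0}, {"linear": [-0.147, -0.017, 0], "twist": 0, "grip": 0}, {"linear": [-0.191, -0.042, 0], "twist": 0, "grip": 0}, {"linear": [-0.233, -0.079, 0], "twist": 0, "grip": 0}, {"linear": [-0.248, -0.096, -0.16], "twist": 0, "grip": 0}, {"linear": [-0.253, -0.103, -0.324], "twist": 0, "grip": 0}]'

```text
time_s: 4.03
eef_pos: [620.7, 80.0, 212.3]
eef_rot: [-0.441, -3.11, 0.002]
wrist_force: [-0.2, 0.1, 0.1]
gripper_width: 0.7
gripper_force: 0.0
```

```bash
cat >> h.py <<'E'
def meas(n):
    K,M=cam(n); t=r.read_state()['time_s']; im=r.capture(n)
    k,L,st,c=cv2.connectedComponentsWithStats(orange(im) if n=='wrist' else orange(im,(10,120,80),(30,255,255)))
    best=None
    for i in range(1,k):
        w,h,a=st[i,2:5]
        if a<(150 if n=='wrist' else 15) or max(w,h)>2.8*min(w,h): continue
        (u,v),rad=cv2.minEnclosingCircle(np.argwhere(L==i)[:,::-1].astype(np.float32))
        P=unproj(K,M,(u,v),142)[:2]; d=P-C; rr=np.hypot(*d)
        if abs(rr-92)<22: best=(t,np.degrees(np.arctan2(d[1],d[0])),rr,int(a)); print(n,'t %.3f ang %.1f r %.1f area %d'%best)
    return best,im
E
python3 - <<'E'
from h import *
for n in ('wrist','top','wrist','top'):
    b,im=meas(n); cv2.imwrite(f'pics/a_{n}.png',im[:,:,::-1])
s,Rt,p=pose(); print(p,s['time_s'])
E
```

```text
wrist t 4.025 ang 89.2 r 103.5 area 157
wrist t 4.125 ang 83.1 r 97.4 area 332
[620.9463195   81.03565407 212.39450959] 4.225
```

Call:
arm_command --moves '[{"linear": [-0.08, -0.075, 0], "twist": 0, "grip": 0}, {"linear": [-0.16, -0.15, 0], "twist": 0, "grip": 0}, {"linear": [-0.16, -0.15, 0], "twist": 0, "grip": 0}]'

```text
time_s: 4.6
eef_pos: [648.3, 31.9, 210.0]
eef_rot: [-0.444, -3.108, 0.003]
wrist_force: [-0.8, 0.4, 0.1]
gripper_width: 0.6
gripper_force: 0.0
```

```bash
python3 - <<'E'
from h import *
B=[]
for k in range(10):
    b,im=meas('wrist')
    if b: B.append(b)
cv2.imwrite('pics/b.png',im[:,:,::-1])
s,Rt,p=pose(); print(p,s['time_s'],np.polyfit([b[0]-5 for b in B],[b[1] for b in B],1))
E
```

```text
wrist t 4.600 ang 41.9 r 93.2 area 1733
wrist t 4.650 ang 37.4 r 93.5 area 1686
wrist t 4.700 ang 33.3 r 93.2 area 1648
wrist t 4.750 ang 29.1 r 92.8 area 1638
wrist t 4.800 ang 24.8 r 92.7 area 1583
wrist t 4.850 ang 20.7 r 92.7 area 1492
wrist t 4.900 ang 16.3 r 92.6 area 1392
wrist t 4.950 ang 12.2 r 92.5 area 1327
wrist t 5.000 ang 8.0 r 92.4 area 1313
wrist t 5.050 ang 3.8 r 92.2 area 1350
[648.43994934  35.27641663 211.90797323] 5.1 [-84.59521686   7.94478758]
```

View pics/b.png

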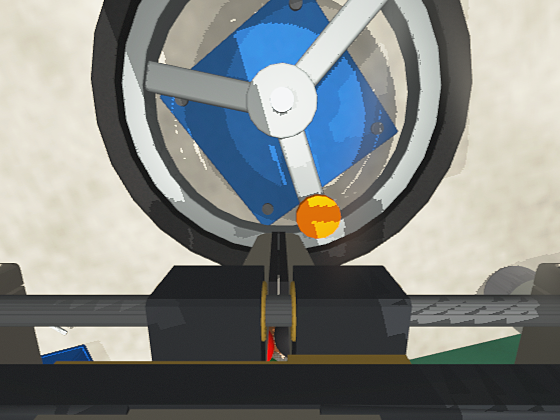

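The reflector is at (319,216) and the fingertips at (279,235). The wheel coasts at about 1.47 rad/s, clockwise. I'll start following now.

```bash
cat >> h.py <<'E'
import json
def plan(p0,t0,th,w,a,n=10,first=None,lead=0.0):
    ts=t0+.125*np.arange(1,n+1); d=ts-t0+lead
    ang=th+w*d+.5*a*d*d
    if first is not None: ang[0]=first
    pts=[at(x,92) for x in ang]; print('end t %.3f ang %.1f'%(ts[-1],ang[-1]%360)); rows(p0,pts)
    json.dump(list(pts[-1]),open('cmd.json','w'))
E
python3 - <<'E'
from h import *
p0=at(19.5)+TX*-40+TY*-37.5; print(p0)
plan(p0,5.1,-0.4,-83,8,first=-14)
E
```

```text
[648.71930543  34.77838899]
end t 6.350 ang 262.1
[0.001, 0.014] [0.002, -0.030] [0.013, -0.094] [0.034, -0.154] [0.066, -0.208] [0.105, -0.256] [0.152, -0.296] [0.203, -0.328] [0.259, -0.350] [0.316, -0.363]
```

Call:
arm_command --moves '[{"linear": [0.001, 0.014, 0], "twist": 0, "grip": 0}, {"linear": [0.002, -0.03, 0], "twist": 0, "grip": 0}, {"linear": [0.013, -0.094, 0], "twist": 0, "grip": 0}, {"linear": [0.034, -0.154, 0], "twist": 0, "grip": 0}, {"linear": [0.066, -0.208, 0], "twist": 0, "grip": 0}, {"linear": [0.105, -0.256, 0], "twist": 0, "grip": 0}, {"linear": [0.152, -0.296, 0], "twist": 0, "grip": 0}, {"linear": [0.203, -0.328, 0], "twist": 0, "grip": 0}, {"linear": [0.259, -0.35, 0], "twist": 0, "grip": 0}, {"linear": [0.316, -0.363, 0], "twist": 0, "grip": 0}]'

```text
time_s: 6.35
eef_pos: [546.5, -30.5, 211.8]
eef_rot: [0.438, 3.111, 0.0]
wrist_force: [0.1, -0.4, -0.9]
gripper_width: 0.6
gripper_force: 0.0
```

```bash
cat > f.py <<'E'
from h import *
import sys
s,Rt,p=pose(); d=p[:2]-C
print('tcp ang %.1f r %.1f z %.1f'%(np.degrees(np.arctan2(d[1],d[0]))%360,np.hypot(*d),p[2]),'cmd',json.load(open('cmd.json')))
b,im=meas('wrist'); cv2.imwrite('pics/f_%.2f.png'%s['time_s'],im[:,:,::-1])
L=[tuple(map(float,x.split(','))) for x in open('log.txt')] if __import__('os').path.exists('log.txt') else [(4.6,41.9),(4.7,33.3),(4.8,24.8),(4.9,16.3),(5.0,8.0),(5.05,3.8)]
if b:
    a=b[1]; 
    t1,a1=L[-1]; pred=a1-75*(b[0]-t1)
    a+=360*round((pred-a)/360); L.append((b[0],a))
open('log.txt','w').write('\n'.join('%f,%f'%x for x in L))
t,y=np.array(L).T; tn=r.read_state()['time_s']
q=np.polyfit(t-tn,y,2); print('fit acc,w,th',q[0]*2,q[1],q[2],'resid',np.round(y-np.polyval(q,t-tn),1)[-5:],'now',tn)
plan(np.array(json.load(open('cmd.json'))),tn,q[2],q[1],2*q[0],lead=float(sys.argv[1]) if len(sys.argv)>1 else 0.)
E
python3 f.py
```

```text
tcp ang 261.4 r 92.0 z 211.8 cmd [547.6551017645825, -30.62687061792441]
wrist t 6.350 ang -98.4 r 89.8 area 1199
fit acc,w,th 6.8756055656352135 -73.81192630448494 -102.10916986149876 resid [ 0. -0.  0. -0. -0.] now 6.4
end t 7.650 ang 171.0
[0.086, -0.002] [0.143, 0.008] [0.197, 0.026] [0.248, 0.053] [0.293, 0.086] [0.332, 0.125] [0.364, 0.169] [0.389, 0.217] [0.407, 0.268] [0.417, 0.319]
```

Call:
arm_command --moves '[{"linear": [0.086, -0.002, 0], "twist": 0, "grip": 0}, {"linear": [0.143, 0.008, 0], "twist": 0, "grip": 0}, {"linear": [0.197, 0.026, 0], "twist": 0, "grip": 0}, {"linear": [0.248, 0.053, 0], "twist": 0, "grip": 0}, {"linear": [0.293, 0.086, 0], "twist": 0, "grip": 0}, {"linear": [0.332, 0.125, 0], "twist": 0, "grip": 0}, {"linear": [0.364, 0.169, 0], "twist": 0, "grip": 0}, {"linear": [0.389, 0.217, 0], "twist": 0, "grip": 0}, {"linear": [0.407, 0.268, 0], "twist": 0, "grip": 0}, {"linear": [0.417, 0.319, 0], "twist": 0, "grip": 0}]'

```text
time_s: 7.65
eef_pos: [469.5, 75.8, 211.8]
eef_rot: [0.438, 3.111, 0.0]
wrist_force: [-0.2, -0.6, 0.4]
gripper_width: 0.2
gripper_force: 0.0
```

```bash
python3 f.py
```

```text
tcp ang 170.5 r 92.0 z 211.8 cmd [469.43330345711416, 74.89595288208142]
wrist t 7.650 ang 175.8 r 92.2 area 1171
fit acc,w,th 9.09917133312342 -59.94092877460741 -187.3045563704963 resid [ 0.1  0.3  0.3 -0.3  0.1] now 7.7
end t 8.950 ang 104.9
[0.003, 0.037] [0.001, 0.083] [-0.007, 0.129] [-0.020, 0.172] [-0.037, 0.212] [-0.059, 0.249] [-0.084, 0.283] [-0.113, 0.313] [-0.144, 0.339] [-0.176, 0.361]
```

Call:
arm_command --moves '[{"linear": [0.003, 0.037, 0], "twist": 0, "grip": 0}, {"linear": [0.001, 0.083, 0], "twist": 0, "grip": 0}, {"linear": [-0.007, 0.129, 0], "twist": 0, "grip": 0}, {"linear": [-0.02, 0.172, 0], "twist": 0, "grip": 0}, {"linear": [-0.037, 0.212, 0], "twist": 0, "grip": 0}, {"linear": [-0.059, 0.249, 0], "twist": 0, "grip": 0}, {"linear": [-0.084, 0.283, 0], "twist": 0, "grip": 0}, {"linear": [-0.113, 0.313, 0], "twist": 0, "grip": 0}, {"linear": [-0.144, 0.339, 0], "twist": 0, "grip": 0}, {"linear": [-0.176, 0.361, 0], "twist": 0, "grip": 0}]'

```text
time_s: 8.95
eef_pos: [537.3, 149.5, 211.8]
eef_rot: [0.438, 3.111, -0.0]
wrist_force: [-0.4, -0.4, 0.3]
gripper_width: 0.3
gripper_force: 0.0
```

```bash
python3 f.py
```

```text
tcp ang 104.5 r 91.9 z 211.8 cmd [536.677906525921, 149.41567184642918]
wrist t 8.950 ang 108.2 r 94.0 area 1438
fit acc,w,th 9.893884234160437 -45.69802982698656 -254.37409959579034 resid [ 0.4  0.5  0.1 -0.5  0.2] now 9.0
end t 10.250 ang 56.2
[-0.028, 0.015] [-0.060, 0.029] [-0.092, 0.039] [-0.125, 0.047] [-0.157, 0.051] [-0.188, 0.052] [-0.218, 0.051] [-0.247, 0.048] [-0.275, 0.042] [-0.301, 0.035]
```

Call:
arm_command --moves '[{"linear": [-0.028, 0.015, 0], "twist": 0, "grip": 0}, {"linear": [-0.06, 0.029, 0], "twist": 0, "grip": 0}, {"linear": [-0.092, 0.039, 0], "twist": 0, "grip": 0}, {"linear": [-0.125, 0.047, 0], "twist": 0, "grip": 0}, {"linear": [-0.157, 0.051, 0], "twist": 0, "grip": 0}, {"linear": [-0.188, 0.052, 0], "twist": 0, "grip": 0}, {"linear": [-0.218, 0.051, 0], "twist": 0, "grip": 0}, {"linear": [-0.247, 0.048, 0], "twist": 0, "grip": 0}, {"linear": [-0.275, 0.042, 0], "twist": 0, "grip": 0}, {"linear": [-0.301, 0.035, 0], "twist": 0, "grip": 0}]'

```text
time_s: 10.25
eef_pos: [611.8, 136.7, 211.8]
eef_rot: [0.438, 3.111, -0.0]
wrist_force: [0.1, 0.3, -0.3]
gripper_width: 0.3
gripper_force: 0.0
```

```bash
python3 f.py
```

```text
tcp ang 56.0 r 91.9 z 211.8 cmd [611.4352089266333, 136.98000005249452]
wrist t 10.250 ang 56.7 r 93.9 area 1224
fit acc,w,th 9.962153425761299 -32.570431709124044 -304.98408057058066 resid [ 0.5  0.2 -0.5  0.1  0.1] now 10.3
end t 11.550 ang 22.1
[-0.031, -0.012] [-0.054, -0.022] [-0.074, -0.033] [-0.094, -0.045] [-0.111, -0.058] [-0.127, -0.071] [-0.142, -0.084] [-0.155, -0.097] [-0.167, -0.110] [-0.177, -0.123]
```

Call:
arm_command --moves '[{"linear": [-0.031, -0.012, 0], "twist": 0, "grip": 0}, {"linear": [-0.054, -0.022, 0], "twist": 0, "grip": 0}, {"linear": [-0.074, -0.033, 0], "twist": 0, "grip": 0}, {"linear": [-0.094, -0.045, 0], "twist": 0, "grip": 0}, {"linear": [-0.111, -0.058, 0], "twist": 0, "grip": 0}, {"linear": [-0.127, -0.071, 0], "twist": 0, "grip": 0}, {"linear": [-0.142, -0.084, 0], "twist": 0, "grip": 0}, {"linear": [-0.155, -0.097, 0], "twist": 0, "grip": 0}, {"linear": [-0.167, -0.11, 0], "twist": 0, "grip": 0}, {"linear": [-0.177, -0.123, 0], "twist": 0, "grip": 0}]'

```text
time_s: 11.55
eef_pos: [645.5, 95.0, 211.8]
eef_rot: [0.438, 3.111, 0.0]
wrist_force: [0.1, 0.6, 1.0]
gripper_width: 0.7
gripper_force: 0.0
```

```bash
python3 f.py
```

```text
tcp ang 22.0 r 91.9 z 211.8 cmd [645.5492023651074, 95.091523471986]
wrist t 11.550 ang 19.6 r 93.0 area 1066
fit acc,w,th 9.746165419564926 -20.645620719373557 -340.95052364542715 resid [-0.2 -0.8  0.2  0.9 -0.5] now 11.6
end t 12.850 ang 0.9
[-0.021, -0.029] [-0.028, -0.042] [-0.035, -0.054] [-0.041, -0.066] [-0.046, -0.077] [-0.051, -0.087] [-0.055, -0.097] [-0.058, -0.105] [-0.060, -0.113] [-0.063, -0.120]
```

Call:
arm_command --moves '[{"linear": [-0.2, 0, -0.1], "twist": 0, "grip": 0}, {"linear": [-0.2, 0, -0.2], "twist": 0, "grip": 0}, {"linear": [-0.2, 0, -0.2], "twist": 0, "grip": 0}, {"linear": [-0.2, 0, -0.2], "twist": 0, "grip": 0}, {"linear": [-0.2, 0, -0.2], "twist": 0, "grip": 0}, {"linear": [-0.2, 0, -0.2], "twist": 0, "grip": 0}, {"linear": [-0.2, 0, -0.2], "twist": 0, "grip": 0}, {"linear": [-0.2, 0, -0.2], "twist": 0, "grip": 0}, {"linear": [-0.2, 0, -0.2], "twist": 0, "grip": 0}, {"linear": [-0.2, 0, -0.2], "twist": 0, "grip": 0}]'

```text
time_s: 12.85
eef_pos: [693.5, 81.4, 261.8]
eef_rot: [0.438, 3.111, 0.0]
wrist_force: [0.1, -0.2, 0.3]
gripper_width: 0.2
gripper_force: 0.0
```

Call:
arm_command --moves '[{"linear": [0, 0, 0], "twist": 0, "grip": 0}, {"linear": [0, 0, 0], "twist": 0, "grip": 0}, {"linear": [0, 0, 0], "twist": 0, "grip": 0}, {"linear": [0, 0, 0], "twist": 0, "grip": 0}, {"linear": [0, 0, 0], "twist": 0, "grip": 0}, {"linear": [0, 0, 0], "twist": 0, "grip": 0}, {"linear": [0, 0, 0], "twist": 0, "grip": 0}, {"linear": [0, 0, 0], "twist": 0, "grip": 0}, {"linear": [0, 0, 0], "twist": 0, "grip": 0}, {"linear": [0, 0, 0], "twist": 0, "grip": 0}]'

```text
time_s: 14.1
eef_pos: [693.5, 81.4, 261.8]
eef_rot: [0.438, 3.111, 0.0]
wrist_force: [-0.3, -0.2, -0.3]
gripper_width: 0.3
gripper_force: 0.0
```

Call:
arm_command --moves '[{"linear": [0, 0, 0], "twist": 0, "grip": 0}, {"linear": [0, 0, 0], "twist": 0, "grip": 0}, {"linear": [0, 0, 0], "twist": 0, "grip": 0}, {"linear": [0, 0, 0], "twist": 0, "grip": 0}, {"linear": [0, 0, 0], "twist": 0, "grip": 0}, {"linear": [0, 0, 0], "twist": 0, "grip": 0}, {"linear": [0, 0, 0], "twist": 0, "grip": 0}, {"linear": [0, 0, 0], "twist": 0, "grip": 0}, {"linear": [0, 0, 0], "twist": 0, "grip": 0}, {"linear": [0, 0, 0], "twist": 0, "grip": 0}]'

```text
time_s: 15.35
eef_pos: [693.5, 81.4, 261.9]
eef_rot: [0.438, 3.111, 0.0]
wrist_force: [-0.5, 0.1, -0.2]
gripper_width: 0.2
gripper_force: 0.0
```

```bash
python3 - <<'E'
from h import *
for k in range(8): meas('wrist')
E
```

```text
wrist t 15.350 ang -11.1 r 92.5 area 1123
wrist t 15.400 ang -11.1 r 92.5 area 1123
wrist t 15.450 ang -11.1 r 92.4 area 1123
wrist t 15.500 ang -11.1 r 92.5 area 1123
wrist t 15.550 ang -11.1 r 92.4 area 1122
wrist t 15.600 ang -11.1 r 92.4 area 1123
wrist t 15.650 ang -11.1 r 92.4 area 1124
wrist t 15.700 ang -11.1 r 92.4 area 1124
```

The wheel is standing still and the hand is clear of it.

```bash
python3 -c "
from station import r
print(r.job_done())"
```

```text
the job is handed in; nothing more can be done
None
```

The job is handed in, with no verdict returned: the wheel was pushed clockwise and measured coasting at about 1.5 rad/s, the reflector was followed for about 6 s (within about 9 mm sideways at each check, about 70 mm above it), and the wheel then ran down to a standstill with the hand clear.

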